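Drive the worn bush out of a feed roller

ROBOT

A 6-joint arm with a two-finger parallel gripper is mounted at the origin on the work surface. World frame = base frame: x ahead of the robot, y to its left, z up, the work surface at z = 0. Lengths are in m, angles in degrees, forces in N, time in s.
With the tool pointing down it reaches from about 0.4 to 0.825 m from the base axis. Payload 7 kg.
Tool frame: the origin (TCP) lies at the very end of the fingers, on their centre line; the grasp point (between the pads) lies 19 mm behind it; z points along the fingers, y is the line along which they close (so a half turn about z gives the same grasp; the last joint's range is limited). The gripper opens to 88 mm and grips with 3 to 60 N. Pads are 19 mm wide; open, the fingers measure 130 mm over their backs; the gripper's body (78 mm by 193 mm) begins 47 mm behind the grasp point.
Start: joints at [87.382, 20.546, 0.682, 0, -70.136, -16.507], TCP at [0.221, 0.638, 0.202] pointing down, gripper open.
Joint ranges: [-176.03, 176.03], [-82.01, 121.73], [-58.28, 71.71], [-173.87, 95.51], [-174.79, -0.11], [-173.66, 173.66]. Speed limits (degrees/s): [136.94, 136.94, 172.46, 180, 180, 180].

INTERFACE

Orientations are given as [roll, pitch, yaw] about the fixed x, y, z axes, in that order (R = Rz(yaw) Ry(pitch) Rx(roll)).
In Python, from plant import r gives the robot as it stands. The module is installed in compiled form; this text tells all that it offers.
- The arm moves only by the tool jog_arm, never from a script. Its arguments are lists of equal length, an entry for each row: "travel": the shift along the tool's x, y, z each as a share of 50 cm, from -1 to 1, a list of three; "dr": the turn, a rotation vector about the tool's x, y, z each as a share of 360 degrees, from -1 to 1, a list of three; "claw": the opening, from 0 (shut) to 1 (fully open). A call has exactly 10 rows; each row is the pose to reach, as a shift and turn from the pose commanded when the call began, along the tool's axes at that moment, turning the shorter way round; what a row does not reach only later rows make up. A row lasts 1/8 s, in which the tool goes at most 62.5 mm and 10.7 degrees, less where a joint would pass 70% of its speed; a pose out of reach is approached as far as the arm can. A call with a number of a shift or a turn outside -1 to 1 is refused whole. A call with a gripper value outside its range is refused whole. The fingers move at their own pace and stop on an object; "newtons" is the grip in N (left out, the last holds). Time passes only in rows, so rows that repeat a pose let the fingers close, or fill a call up. It gives the time, the measured TCP pose, the force, the opening and the grip force at its end, in the units of the state.
- r.get_state(): the state, without advancing time (a new reading comes with each control period).
- r.capture(name): name is "scene" or "top" or "wrist"; returns a dict with "pixels" (400x640x3 uint8, red, green, blue), "range_z" (400x640 float32, m along the optical axis (not along the pixel's ray), 0 where there is no reading), "fx", "fy", "cx", "cy" (pixels), "position" and "attitude" of the camera in the world; the wrist camera has in their place "hand_eye" (4x4, takes a point from camera to tool coordinates, whose origin is the TCP and whose axes are the flange's). Camera axes: x right, y up, looking along -z (the intrinsics and any distortion apply to the point x, -y, -z); pixel columns grow to the right and rows downward; lengths in m; the calibration is good to about 2 mm. A picture is of the moment at which its call begins: read the wrist's pose just before it.
- r.close_job(): hands the job in; it is judged then, once.
Trained networks look in the newest picture that a camera, given by its name, has taken for a name from the list of things; names that differ only in an ending like _2 or _b are one class to them, and where a whole thing is asked for, a point or a joint stands for the part that bears it (a point fixed in the world has none). Each returns a list of dicts, best first, with "conf" (0 to 1); they miss things now and then, are a little off and sometimes report something else, mostly with a low value. They report only what shows in the picture. A call takes as long as a camera call. They do not tell look-alikes from the thing itself.
- r.boxes_of(name, camera): "extent" ([left, top, right, bottom] in pixels, round what is visible of it).
- r.regions_of(name, camera): "pixels" (400x640 bool, what is visible of it) and "extent" ([left, top, right, bottom] in pixels, round what is visible of it).
- r.tip_of(name, camera): "at" ([column, row] in pixels: a listed point, or the origin of a listed thing).
The state is a dict: "time_s": time; "joints": joint angles; "qd": joint speeds; "joint_torque": joint torques, N m; "tcp_pos": TCP position; "eef_rot": TCP orientation; "contact_force": force on the tool from outside, world axes, zero at the start; "moment": the same for the moment, N m; "gripper_width": finger opening in m; "gripper_force": force on a finger pad.
Only numpy, scipy, OpenCV 4.12 (cv2) and the standard library are available. Lean on these libraries where they do the work, as an engineer would, in place of code of your own. Each camera call takes 0.05 s, during which the arm holds its last target. There are 200 camera calls.

TASK

A worn bronze bush is stuck in the bore of the rubber feed roller clamped in the V-blocks. Take from the rack the drift that is slim enough for the bore and long enough to reach right through it, drive the bush out of the roller's far end so that it drops into the catch tray there, then draw the drift out and lay it back down in its own notches in the rack, pointing as it did. Leave the other drifts and the ink tins where they are.

Things in the scene. Friction and masses are not known exactly. Their poses are not given: they have to be found in the camera images.
- stand: Steel base plate (x -46 to +40, 124 mm wide) with two V-blocks and a strap clamp (top 131 mm up) holding a level black rubber feed roller; fixed. Origin on the bench under the roller's middle, x along its axis from the open end to the tray end (the way to drive), z up. Bore axis 95 mm up. Steel core 105 mm long, 40 mm outside, bore 30 mm right through; rubber 64 mm across, 85 mm long.
- bore_in (a point): Centre of the open end of the roller's bore, where the drift goes in (axes as the stand's)
- bore_out (a point): Centre of the other, far end of the bore, where the bush must come out above the tray (axes as the stand's)
- bush: Bronze cylinder 28 mm across, 60 mm long, with a 10 mm hole along it, inside the roller's bore at the start, its outer end 5 to 25 mm in from the far end. Origin at its centre, x along its axis. It sits tight: about 9 to 18 N along the bore moves it; it comes free when nearly out and tips out of the end by its own weight.
- tray: Catch tray of sheet metal, fixed on the bench below the roller's far end, 150 x 120 mm, walls 40 mm high and 3 mm thick, open at the top. Origin at the centre of its underside; x is its long side.
- rack: Dark wooden rack, fixed: base 110 x 230 x 10 mm, two notched boards 12 mm thick at x = -32 and +26 mm carry three drifts, noses to the rack's +x, at y = -75, 0, +75 mm (which lies where varies). Origin at the underside, below the middle drift's origin. Flat notches 40 mm wide hold the handles, axis 50 mm above the bench; teeth reach 48 mm. Handles are free between the boards, x -26 to +20 mm.
- drift_slim: The long slim drift, the one that fits: octagonal dark steel handle 32 mm across flats, 80 mm long, then a round-ended aluminium nose 14 mm across, 120 mm long; 200 mm in all, about 0.55 kg. Origin on its axis inside the handle, 45 mm from the butt, 35 mm from the shoulder, near the balance point: grip it there. x points to the nose.
- slim_tip (a point): End of the slim drift's nose, on its axis, 155 mm from its origin
- slim_butt (a point): Butt end of the slim drift's handle, on its axis, 45 mm behind its origin
- drift_thick: The long thick drift: the same handle, nose 34 mm across and 120 mm long, too thick for the bore. Origin as for the slim one. Leave it.
- drift_short: The short slim drift: the same handle, nose 14 mm across but only 55 mm long, too short to drive the bush out. Origin as for the slim one. Leave it.
- tin_near: Closed ink tin, 80 mm across, 80 mm high, standing beside the run-in to the roller on its stand +y side. Origin at the centre of its underside. Leave it.
- tin_far: Closed ink tin, 80 mm across, 80 mm high, standing beside the run-in to the roller on its stand -y side. Origin at the centre of its underside. Leave it.
- tin_big: Larger closed ink tin, 100 mm across, 90 mm high, beside the roller or the tray on the stand's +y side. Origin at the centre of its underside. Leave it.
Things that resemble listed ones, but are neither listed nor needed, are in the scene too. Leave any blue or green look-alike of the drift_slim alone.

How it is judged:
By the outcome, as a careful person would: the job done as asked, in the order asked, and still so for the second after the job is handed in, with the robot touching nothing.
It also fails if it takes over 51 s, if anything falls off the work surface, if the arm or the gripper's body presses on something with over 40 N, if the wrist force passes 120 N, or if a joint passes its speed limit or range.

## Working session

There is one attempt and no reset: what is moved stays moved. The work goes in short steps, Python scripts to look and compute and a tool call to move; the robot and the scene stay as the last step left them, time stands still between calls to the robot, and variables do not carry over. Pictures are saved under pics/ and viewed, at most 10 in all, crops included, and the job is handed in when it is done.

Besides the shell and the picture viewer there is one more tool, called after "Call:" as name(argument=value, ...) on one line, values as JSON. jog_arm: Moves the arm, as the interface text tells. Its arguments: {"type":"object","properties":{"travel":{"type":"array"},"dr":{"type":"array"},"claw":{"type":"array"},"newtons":{"type":"number"}},"required":["travel","dr","claw"]}

```bash
mkdir -p pics; cat > h.py <<'E'
import numpy as np, cv2, json
from scipy.spatial.transform import Rotation as R
from plant import r
def rot(a):
    a=np.array(a,float)
    if a.shape==(3,3): return a
    if a.size==4: return R.from_quat(a).as_matrix()
    return R.from_euler('xyz',a,degrees=True).as_matrix()
def cam(c,s=None):
    if 'hand_eye' in c:
        T=np.eye(4);T[:3,:3]=rot(s['eef_rot']);T[:3,3]=s['tcp_pos'];return T@np.array(c['hand_eye'])
    T=np.eye(4);T[:3,:3]=rot(c['attitude']);T[:3,3]=c['position'];return T
def cloud(c,s=None):
    T=cam(c,s);v,u=np.mgrid[0:400,0:640];z=c['range_z']
    P=np.stack([(u-c['cx'])/c['fx']*z,-(v-c['cy'])/c['fy']*z,-z],-1)
    W=P@T[:3,:3].T+T[:3,3];W[z<=0]=np.nan;return W
def ray(c,uv,h,s=None):
    T=cam(c,s);d=T[:3,:3]@np.array([(uv[0]-c['cx'])/c['fx'],-(uv[1]-c['cy'])/c['fy'],-1]);o=T[:3,3]
    return o+d*(h-o[2])/d[2]
E
cat > a.py <<'E'
from h import *
print({k:np.round(v,3).tolist() for k,v in r.get_state().items()})
for n in ['top','scene']:
    c=r.capture(n);print(n,{k:(np.round(c[k],3).tolist()) for k in c if k not in('pixels','range_z')})
    cv2.imwrite(f'pics/{n}0.png',c['pixels'][:,:,::-1]);np.savez(f'{n}0.npz',**c)
    W=cloud(c)
    for t in ['stand','tray','rack','drift_slim','drift_thick','drift_short','tin_near','tin_far','tin_big']:
        for d in r.regions_of(t,n)[:3]:
            p=W[d['pixels']];print(t,round(d['conf'],2),np.round(d['extent']),np.round(np.nanmedian(p,0),3),'zmax',np.round(np.nanpercentile(p[:,2],98),3))
    for t in ['bore_in','bore_out','slim_tip','slim_butt','drift_slim','stand','rack','tray','drift_thick','drift_short']:
        for d in r.tip_of(t,n)[:3]:
            h={'bore_in':.095,'bore_out':.095,'stand':0,'rack':0,'tray':0}.get(t,.05)
            print(t,round(d['conf'],2),np.round(d['at']),np.round(ray(c,d['at'],h),3))
E
python3 a.py
```

```text
{'time_s': 0.0, 'joints': [87.381, 20.592, 0.634, -0.019, -70.138, -16.508], 'qd': [0.04, 0.026, -0.139, -0.077, -0.03, 0.076], 'joint_torque': [0.0, -58.272, 29.304, 6.997, 0.007, -0.0], 'tcp_pos': [0.221, 0.637, 0.201], 'eef_rot': [179.903, -0.01, -19.133], 'contact_force': [-0.429, 1.029, 0.307], 'moment': [0.081, 0.008, 0.046], 'gripper_force': 0.0, 'gripper_width': 0.088}
top {'fx': 471.532, 'fy': 471.532, 'cx': 318.273, 'cy': 203.405, 'position': [0.249, -0.082, 1.612], 'attitude': [10.888, -1.152, -88.967]}
stand 0.68 [242. 183. 275. 223.] [0.542 0.09  0.11 ] zmax 0.131
tray 0.83 [199. 186. 252. 236.] [0.53  0.224 0.003] zmax 0.041
tray 0.16 [225. 234. 258. 266.] [0.386 0.139 0.086] zmax 0.094
rack 0.82 [350. 196. 424. 240.] [ 0.503 -0.327  0.01 ] zmax 0.057
rack 0.69 [226. 233. 258. 265.] [0.386 0.139 0.086] zmax 0.094
drift_slim 0.97 [410. 269. 442. 322.] [ 0.28  -0.476  0.024] zmax 0.036
drift_slim 0.63 [331. 124. 384. 139.] [ 0.805 -0.198  0.025] zmax 0.036
drift_slim 0.6 [396. 170. 418. 226.] [ 0.553 -0.399  0.058] zmax 0.071
drift_thick 0.69 [370. 171. 396. 230.] [ 0.563
[... 2241 characters left out ...]
339.] [ 0.814 -0.346  0.05 ]
slim_tip 0.77 [296. 316.] [ 0.694 -0.368  0.05 ]
slim_butt 0.94 [143. 281.] [ 0.344 -0.517  0.05 ]
slim_butt 0.82 [394. 276.] [ 0.823 -0.151  0.05 ]
slim_butt 0.62 [216. 286.] [ 0.495 -0.424  0.05 ]
drift_slim 0.85 [142. 269.] [ 0.319 -0.497  0.05 ]
drift_slim 0.77 [377. 286.] [ 0.803 -0.198  0.05 ]
drift_slim 0.64 [236. 289.] [ 0.538 -0.401  0.05 ]
stand 0.69 [360. 169.] [0.555 0.105 0.   ]
rack 0.83 [250. 273.] [ 0.518 -0.335  0.   ]
rack 0.54 [322. 137.] [0.392 0.141 0.   ]
rack 0.51 [294. 215.] [ 0.5   -0.134  0.   ]
tray 0.9 [368. 143.] [0.52  0.202 0.   ]
drift_thick 0.83 [244. 268.] [ 0.518 -0.349  0.05 ]
drift_short 0.95 [259. 237.] [ 0.49  -0.261  0.05 ]
```

View images.

```bash
python3 -c "
import cv2
a=cv2.imread('pics/top0.png')[110:340,180:460];b=cv2.imread('pics/scene0.png')[90:350,110:410]
cv2.imwrite('pics/t1.png',cv2.resize(a,None,fx=2.6,fy=2.6,interpolation=2));cv2.imwrite('pics/s1.png',cv2.resize(b,None,fx=2.3,fy=2.3,interpolation=2))"
```

```text
(no output)
```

View pics/t1.png

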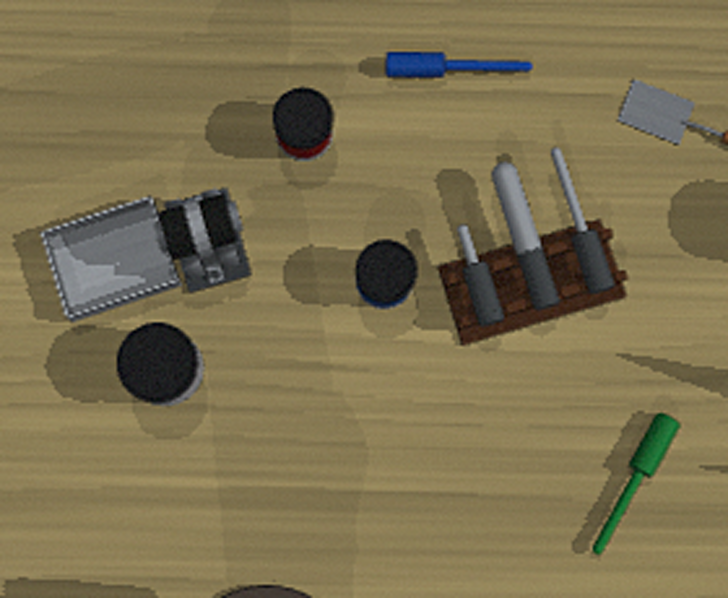

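View pics/s1.png

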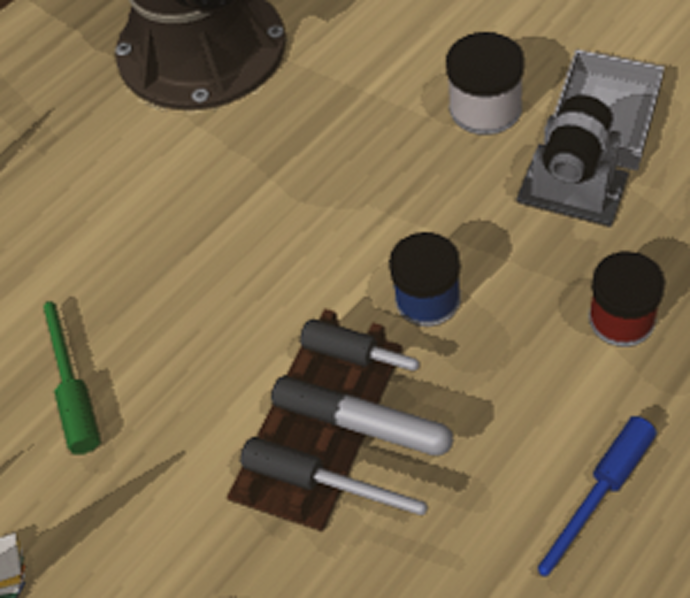

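The top view shows the stand at crop pixel (205,240) with its tray to the left. The rack is at (535,280), and the slim drift is its right-hand one at (575,220). In the scene view it is the lowest one, with its nose at (425,508). The blue and green drifts are look-alikes. I'm moving over the stand for a close look.

Call:
jog_arm(travel=[[0.985, 0.886, -0.32], [0.985, 0.886, -0.32], [0.985, 0.886, -0.32], [0.985, 0.886, -0.32], [0.985, 0.886, -0.32], [0.985, 0.886, -0.32], [0.985, 0.886, -0.32], [0.985, 0.886, -0.32], [0.985, 0.886, -0.32], [0.985, 0.886, -0.32]], dr=[[0, 0, 0.17], [0, 0, 0.17], [0, 0, 0.17], [0, 0, 0.17], [0, 0, 0.17], [0, 0, 0.17], [0, 0, 0.17], [0, 0, 0.17], [0, 0, 0.17], [0, 0, 0.17]], claw=[0.57, 0.57, 0.57, 0.57, 0.57, 0.57, 0.57, 0.57, 0.57, 0.57])

```text
time_s: 3.25
tcp_pos: [0.5154, 0.104, 0.3498]
eef_rot: [-179.9, 0.0, -80.3]
contact_force: [1.3, 1.2, 0.3]
gripper_width: 0.05
gripper_force: 0.0
```

```bash
cat > w.py <<'E'
from h import *
import sys
tag=sys.argv[1]; names=sys.argv[2].split(','); pts=sys.argv[3].split(',')
s=r.get_state();c=r.capture('wrist');np.savez(f'w{tag}.npz',**c);json.dump({k:np.array(v).tolist() for k,v in s.items()},open(f'w{tag}.json','w'))
print({k:np.round(s[k],3).tolist() for k in('time_s','tcp_pos','eef_rot','joints','gripper_width')});print(np.round(c['hand_eye'],3).tolist(),c['fx'])
cv2.imwrite(f'pics/w{tag}.png',c['pixels'][:,:,::-1]);W=cloud(c,s)
for t in names:
    for d in r.regions_of(t,'wrist')[:2]:
        p=W[d['pixels']];print(t,round(d['conf'],2),np.round(d['extent']),np.round(np.nanmedian(p,0),3),'z98',np.round(np.nanpercentile(p[:,2],98),3))
for t in pts:
    for d in r.tip_of(t,'wrist')[:2]:
        h={'bore_in':.095,'bore_out':.095,'bush':.095,'stand':0,'rack':0,'tray':0}.get(t,.05);print(t,round(d['conf'],2),np.round(d['at']),np.round(ray(c,d['at'],h,s),3))
E
python3 w.py 1 stand,tray,tin_near,tin_far,tin_big bore_in,bore_out,stand,tray
```

```text
{'time_s': 3.25, 'tcp_pos': [0.515, 0.104, 0.35], 'eef_rot': [-179.943, 0.024, -80.31], 'joints': [32.803, 2.661, -3.215, 0.001, -84.062, -23.113], 'gripper_width': 0.05}
[[-0.0, 0.956, 0.293, 0.078], [1.0, 0.0, -0.0, -0.0], [-0.0, 0.293, -0.956, -0.182], [0.0, 0.0, 0.0, 1.0]] 312.8925415568303
stand 0.95 [248. 113. 328. 193.] [0.552 0.091 0.114] z98 0.13
tray 0.72 [252. 166. 337. 268.] [0.526 0.232 0.003] z98 0.04
tin_near 0.74 [320.   0. 370.  17.] [ 0.509 -0.103  0.032] z98 0.079
tin_big 0.93 [355. 160. 429. 230.] [0.395 0.138 0.087] z98 0.09
bore_in 0.59 [278. 113.] [0.576 0.049 0.095]
bore_out 0.8 [294. 186.] [0.539 0.145 0.095]
stand 0.64 [291. 145.] [0.558 0.101 0.   ]
tray 0.62 [299. 210.] [0.526 0.214 0.   ]
```

```bash
cat > f.py <<'E'
from h import *
from scipy.optimize import least_squares
C={n:(dict(np.load(n+'.npz')),None) for n in('top0','scene0')}
C['w1']=(dict(np.load('w1.npz')),json.load(open('w1.json')))
for n,(c,s) in C.items():
    W=cloud(c,s);g=c['pixels'].astype(int)
    m=(g.max(-1)<60)&(np.hypot(W[...,0]-.553,W[...,1]-.093)<.075)&(W[...,2]>.085)&(W[...,2]<.132)
    P=W[m]
    def res(p):
        d=np.array([np.cos(p[1]),np.sin(p[1]),0]);q=P-np.array([p[0],.09,p[2]]);return np.linalg.norm(np.cross(q,d),axis=1)-.032
    f=least_squares(res,[.553,np.radians(105),.095],loss='soft_l1',f_scale=.002)
    d=np.array([np.cos(f.x[1]),np.sin(f.x[1])]);ok=abs(res(f.x))<.004
    t=(P[ok][:,:2]-[f.x[0],.09])@d
    mid=np.array([f.x[0],.09])+d*(np.percentile(t,1)+np.percentile(t,99))/2
    print(n,'N',m.sum(),ok.sum(),'x@y.09',round(f.x[0],4),'yaw',round(np.degrees(f.x[1]),2),'z',round(f.x[2],4),'span',np.round(np.percentile(t,[1,99]),3),'mid',np.round(mid,4),'in',np.round(mid-d*.0525,4))
    # tins
    for nm,cc,rr,hh in(('near',(.51,-.14),.04,.08),('far',(.71,-.03),.04,.08),('big',(.39,.135),.05,.09)):
        k=(np.hypot(W[...,0]-cc[0],W[...,1]-cc[1])<.075)&(abs(W[...,2]-hh)<.006)
        if k.sum()>40:
            q=W[k][:,:2]; print('  ',nm,np.round((np.percentile(q,2,0)+np.percentile(q,98,0))/2,4))
    # tray walls rectangle
    k=(np.hypot(W[...,0]-.526,W[...,1]-.215)<.11)&(abs(W[...,2]-.039)<.004)
    if k.sum()>30: 
        rc=cv2.minAreaRect(W[k][:,:2].astype(np.float32));print('  tray',np.round(rc[0],3),np.round(rc[1],3),round(rc[2],1))
    # rack drifts
    if n!='w1':
        k=(abs(W[...,0]-.58)<.16)&(abs(W[...,1]+.345)<.13)&(W[...,2]>.045)&(W[...,2]<.075)
        np.save(n+'_rack.npy',W[k])
E
python3 f.py
```

```text
top0 N 412 342 x@y.09 0.5618 yaw 107.37 z 0.094 span [-0.034  0.05 ] mid [0.5595 0.0975] in [0.5752 0.0474]
   near [ 0.512  -0.1408]
   far [ 0.711 -0.03 ]
   big [0.3882 0.1423]
  tray [0.532 0.21 ] [0.122 0.167] 21.0
scene0 N 512 422 x@y.09 0.5612 yaw 107.32 z 0.0938 span [-0.036  0.049] mid [0.5593 0.0962] in [0.5749 0.0461]
   near [ 0.5129 -0.1419]
   far [ 0.7122 -0.0303]
   big [0.3893 0.1406]
  tray [0.527 0.228] [0.162 0.175] 84.5
w1 N 1629 1628 x@y.09 0.5625 yaw 107.42 z 0.0945 span [-0.031  0.05 ] mid [0.5598 0.0987] in [0.5755 0.0486]
   near [ 0.5053 -0.1026]
   far [ 0.7114 -0.0277]
   big [0.3892 0.1439]
  tray [0.508 0.205] [0.172 0.165] 20.2
```

View pics/w1.png

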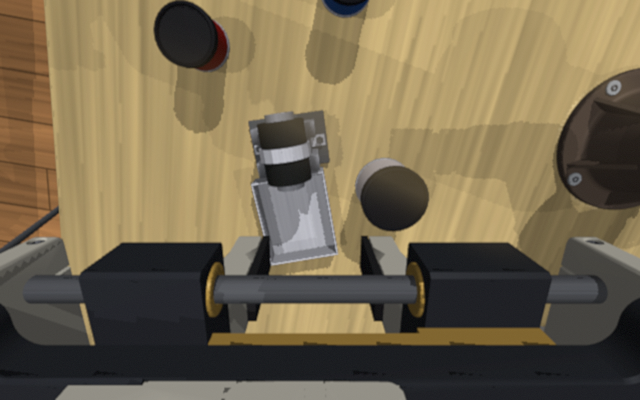

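The wrist view shows the stand at (285,150) and its open end at (278,113), with the red and blue tins well clear of the run-in. All three cameras agree on the bore axis: yaw 107.4°, middle at (0.5595, 0.097). Next I fit the rack, and move toward it.

```bash
cat > g.py <<'E'
from h import *
from scipy.optimize import least_squares
def fit(P,x0,rad,z=.05,fixz=None):
    def res(p):
        d=np.array([np.cos(p[1]),np.sin(p[1]),0]);q=P-np.array([x0[0]+p[0]*-np.sin(p[1]),x0[1]+p[0]*np.cos(p[1]),p[2]]);return np.linalg.norm(np.cross(q,d),axis=1)-rad
    f=least_squares(res,[0,np.radians(x0[2]),z],loss='soft_l1',f_scale=.0015);d=np.array([np.cos(f.x[1]),np.sin(f.x[1])])
    ok=abs(res(f.x))<.003;o=np.array(x0[:2])+f.x[0]*np.array([-d[1],d[0]]);t=(P[ok][:,:2]-o)@d
    return o,d,np.degrees(f.x[1]),f.x[2],np.percentile(t,[1,99]),ok.sum(),len(P)
def run(P,o0,yaw,L=.16,tag=''):
    d=np.array([np.cos(np.radians(yaw)),np.sin(np.radians(yaw))]);n=np.array([-d[1],d[0]])
    q=P[:,:2]-o0;t=q@d;w=q@n
    H=P[(abs(w)<.019)&(t>-.055)&(t<.03)&(P[:,2]>.052)];N=P[(abs(w)<.015)&(t>.045)&(t<L+.01)]
    for nm,A,rad in(('handle',H,.0165),('nose',N,.007)):
        if len(A)<15: continue
        o,dd,y,z,sp,k,n_=fit(A,(*o0,yaw),rad)
        print(tag,nm,k,n_,'yaw',round(y,2),'z',round(z,4),'ends',np.round(o+dd*sp[0],4),np.round(o+dd*sp[1],4))
if __name__=='__main__':
    for n in('top0','scene0'):
        run(np.load(n+'_rack.npy'),np.array([.536,-.402]),13,tag=n)
E
python3 g.py
```

```text
top0 handle 120 185 yaw 18.07 z 0.0489 ends [ 0.4965 -0.4213] [ 0.5663 -0.3986]
top0 nose 99 133 yaw 17.63 z 0.0496 ends [ 0.5805 -0.3951] [ 0.6828 -0.3626]
scene0 handle 282 312 yaw 18.01 z 0.0493 ends [ 0.498  -0.4217] [ 0.5654 -0.3998]
scene0 nose 268 289 yaw 18.44 z 0.0494 ends [ 0.5818 -0.3956] [ 0.6841 -0.3615]
```

Call:
jog_arm(travel=[[1, 0.124, 0.3], [1, 0.124, 0.3], [1, 0.124, 0.3], [1, 0.124, 0.3], [1, 0.124, 0.3], [1, 0.124, 0.3], [1, 0.124, 0.3], [1, 0.124, 0.3], [1, 0.124, 0.3], [1, 0.124, 0.3]], dr=[[0, 0, 0.227], [0, 0, 0.227], [0, 0, 0.227], [0, 0, 0.227], [0, 0, 0.227], [0, 0, 0.227], [0, 0, 0.227], [0, 0, 0.227], [0, 0, 0.227], [0, 0, 0.227]], claw=[0.57, 0.57, 0.57, 0.57, 0.57, 0.57, 0.57, 0.57, 0.57, 0.57])

```text
time_s: 5.0
tcp_pos: [0.5374, -0.398, 0.1972]
eef_rot: [179.9, -0.1, -162.1]
contact_force: [0.7, 1.0, 0.1]
gripper_width: 0.0499
gripper_force: 0.0
```

```bash
python3 w.py 2 drift_slim slim_tip,slim_butt,drift_slim; cat > p.py <<'E'
from g import *
import sys
t=sys.argv[1];W=cloud(dict(np.load(f'w{t}.npz')),json.load(open(f'w{t}.json')))
P=W[(abs(W[...,0]-.58)<.16)&(abs(W[...,1]+.345)<.13)&(W[...,2]>.045)&(W[...,2]<.075)]
run(P,np.array([.540,-.408]),18,tag='w')
E
python3 p.py 2
```

```text
{'time_s': 5.0, 'tcp_pos': [0.537, -0.398, 0.197], 'eef_rot': [179.911, -0.109, -162.055], 'joints': [-19.859, 20.216, -0.448, -0.004, -69.477, -52.194], 'gripper_width': 0.05}
[[-0.0, 0.956, 0.292, 0.079], [1.0, 0.0, -0.0, 0.001], [-0.0, 0.292, -0.956, -0.182], [0.0, 0.0, 0.0, 1.0]] 312.8925415568303
drift_slim 0.9 [289. 134. 318. 277.] [ 0.544 -0.405  0.061] z98 0.067
drift_slim 0.47 [271. 120. 477. 213.] [ 0.505 -0.355  0.01 ] z98 0.048
slim_butt 0.78 [306. 138.] [ 0.498 -0.419  0.05 ]
slim_butt 0.74 [508. 211.] [ 0.506 -0.181  0.05 ]
drift_slim 0.92 [305. 177.] [ 0.538 -0.407  0.05 ]
w handle 2166 2191 yaw 17.64 z 0.0493 ends [ 0.4972 -0.4211] [ 0.5676 -0.3987]
w nose 656 656 yaw 17.57 z 0.0494 ends [ 0.5831 -0.3938] [ 0.6475 -0.3734]
```

Wrist fit: drift axis at yaw 17.6°, origin at (0.540, −0.4075), height 49 mm, all as expected. I'm descending to grasp it.

Call:
jog_arm(travel=[[0, -0.02, 0.05], [0, -0.02, 0.1], [0, -0.02, 0.16], [0, -0.02, 0.21], [0, -0.02, 0.26], [0, -0.02, 0.3], [0, -0.02, 0.328], [0, -0.02, 0.328], [0, -0.02, 0.328], [0, -0.02, 0.328]], dr=[[0, 0, 0.001], [0, 0, 0.001], [0, 0, 0.001], [0, 0, 0.001], [0, 0, 0.001], [0, 0, 0.001], [0, 0, 0.001], [0, 0, 0.001], [0, 0, 0.001], [0, 0, 0.001]], claw=[0.57, 0.57, 0.57, 0.57, 0.57, 0.57, 0.57, 0.57, 0.3, 0.3], newtons=60)

```text
time_s: 6.5
tcp_pos: [0.5414, -0.4072, 0.0359]
eef_rot: [-179.9, 0.1, -162.4]
contact_force: [-0.0, -0.2, 0.4]
gripper_width: 0.0354
gripper_force: 0.0
```

Call:
jog_arm(travel=[[0, 0, 0.004], [0, 0, 0.004], [0, 0, 0.004], [0, 0, 0.004], [0, 0, -0.06], [0, 0, -0.14], [0, 0, -0.22], [0, 0, -0.26], [0, 0, -0.26], [0, 0, -0.26]], dr=[[0, 0, 0], [0, 0, 0], [0, 0, 0], [0, 0, 0], [0, 0, 0], [0, 0, 0], [0, 0, 0], [0, 0, 0], [0, 0, 0], [0, 0, 0]], claw=[0.1, 0.1, 0.1, 0.1, 0.1, 0.1, 0.1, 0.1, 0.1, 0.1], newtons=60)

```text
time_s: 7.75
tcp_pos: [0.5403, -0.4066, 0.1639]
eef_rot: [179.9, -0.0, -162.4]
contact_force: [-0.6, -0.6, -0.2]
gripper_width: 0.009
gripper_force: 0.0
```

The grip missed: the fingers closed to 9 mm with no force. I'm taking a picture.

```bash
python3 w.py 3 drift_slim slim_tip,slim_butt,drift_slim; python3 p.py 3
```

```text
{'time_s': 7.75, 'tcp_pos': [0.54, -0.407, 0.164], 'eef_rot': [179.943, -0.031, -162.42], 'joints': [-20.502, 22.066, -2.1, -0.028, -65.893, -51.906], 'gripper_width': 0.009}
[[-0.0, 0.956, 0.292, 0.079], [1.0, 0.0, -0.0, 0.001], [-0.0, 0.292, -0.956, -0.182], [0.0, 0.0, 0.0, 1.0]] 312.8925415568303
drift_slim 0.73 [295. 137. 330. 321.] [ 0.542 -0.406  0.062] z98 0.066
drift_slim 0.38 [272. 123. 509. 221.] [ 0.503 -0.355  0.01 ] z98 0.048
slim_tip 0.79 [314. 320.] [ 0.688 -0.36   0.05 ]
slim_butt 0.73 [312. 140.] [ 0.497 -0.422  0.05 ]
drift_slim 0.73 [312. 184.] [ 0.538 -0.409  0.05 ]
drift_slim 0.46 [380. 174.] [ 0.509 -0.35   0.05 ]
w handle 2652 2677 yaw 17.63 z 0.0493 ends [ 0.497  -0.4211] [ 0.5676 -0.3987]
w nose 763 763 yaw 17.59 z 0.0494 ends [ 0.5836 -0.3937] [ 0.6829 -0.3622]
```

View pics/w3.png

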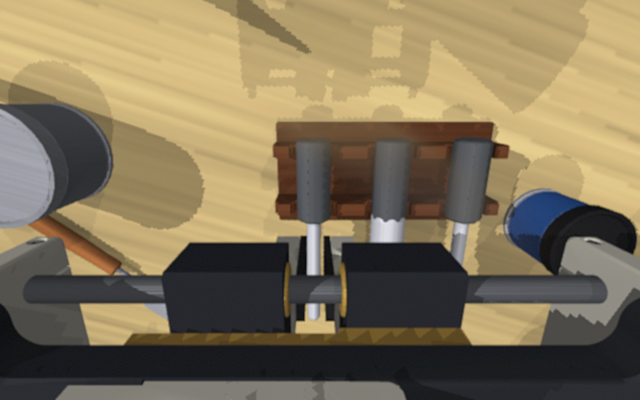

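The drift is undisturbed in its notches at (313,180), so I'm retrying about 3.5 mm lower. This time I'll check the grip before lifting.

Call:
jog_arm(travel=[[0, 0, 0], [0, 0, 0.02], [0, 0, 0.05], [0, 0, 0.08], [0, 0, 0.11], [0, 0, 0.16], [0, 0, 0.22], [0, 0, 0.267], [0, 0, 0.267], [0, 0, 0.267]], dr=[[0, 0, 0], [0, 0, 0], [0, 0, 0], [0, 0, 0], [0, 0, 0], [0, 0, 0], [0, 0, 0], [0, 0, 0], [0, 0, 0], [0, 0, 0]], claw=[0.57, 0.57, 0.57, 0.57, 0.57, 0.57, 0.57, 0.57, 0.57, 0.57], newtons=60)

```text
time_s: 9.25
tcp_pos: [0.5412, -0.4073, 0.0318]
eef_rot: [-180.0, 0.0, -162.4]
contact_force: [-0.2, -1.0, 0.0]
gripper_width: 0.0499
gripper_force: 0.0
```

Call:
jog_arm(travel=[[0, 0, 0], [0, 0, 0], [0, 0, 0], [0, 0, 0], [0, 0, 0], [0, 0, 0], [0, 0, 0], [0, 0, 0], [0, 0, 0], [0, 0, 0]], dr=[[0, 0, 0], [0, 0, 0], [0, 0, 0], [0, 0, 0], [0, 0, 0], [0, 0, 0], [0, 0, 0], [0, 0, 0], [0, 0, 0], [0, 0, 0]], claw=[0.2, 0.2, 0.2, 0.2, 0.2, 0.2, 0.2, 0.2, 0.2, 0.2], newtons=60)

```text
time_s: 10.5
tcp_pos: [0.5417, -0.4079, 0.0343]
eef_rot: [-179.8, 0.1, -162.4]
contact_force: [-2.7, 1.6, 15.1]
gripper_width: 0.0236
gripper_force: 47.6
```

The width is only 23.6 mm with 15 N pushing up, so the pads are riding on the upper facets. I'll look before going on.

```bash
python3 w.py 4 drift_slim slim_butt,drift_slim; python3 p.py 4; python3 - <<'E'
import cv2
from h import *
a=cv2.imread('pics/w4.png')[90:330,180:460];cv2.imwrite('pics/w4c.png',cv2.resize(a,None,fx=2.5,fy=2.5,interpolation=2))
c=r.capture('scene');W=cloud(c)
b=c['pixels'][230:340,190:330,::-1];cv2.imwrite('pics/s4.png',cv2.resize(b,None,fx=5,fy=5,interpolation=2))
E
```

```text
{'time_s': 10.5, 'tcp_pos': [0.542, -0.408, 0.034], 'eef_rot': [-179.838, 0.103, -162.367], 'joints': [-20.505, 28.556, -10.252, 0.083, -51.01, -51.914], 'gripper_width': 0.024}
[[-0.0, 0.956, 0.292, 0.079], [1.0, 0.0, -0.0, 0.001], [-0.0, 0.292, -0.956, -0.182], [0.0, 0.0, 0.0, 1.0]] 312.8925415568303
drift_slim 0.96 [282. 159. 345. 334.] [ 0.521 -0.412  0.064] z98 0.066
slim_butt 0.7 [314. 164.] [ 0.496 -0.422  0.05 ]
drift_slim 0.65 [315. 240.] [ 0.539 -0.408  0.05 ]
w handle 5799 6349 yaw 17.56 z 0.0493 ends [ 0.4967 -0.4213] [ 0.5518 -0.4039]
w nose 454 454 yaw 17.14 z 0.0493 ends [ 0.583  -0.3939] [ 0.599  -0.3889]
```

View pics/w4c.png

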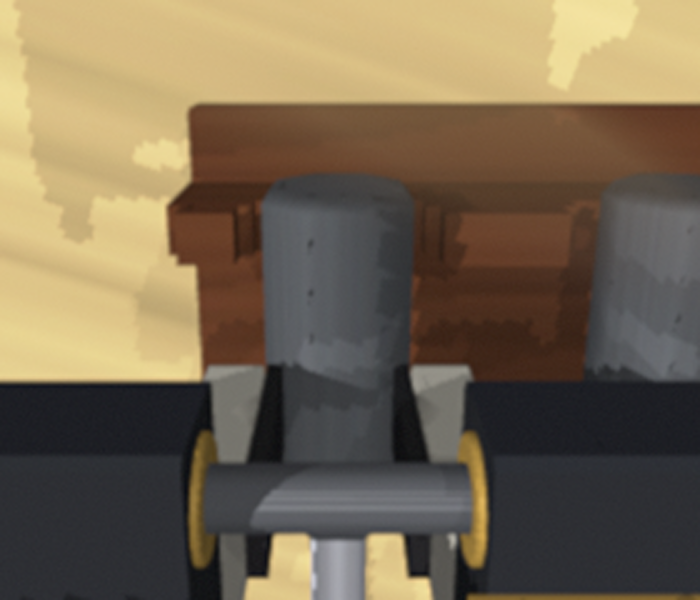

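View pics/s4.png

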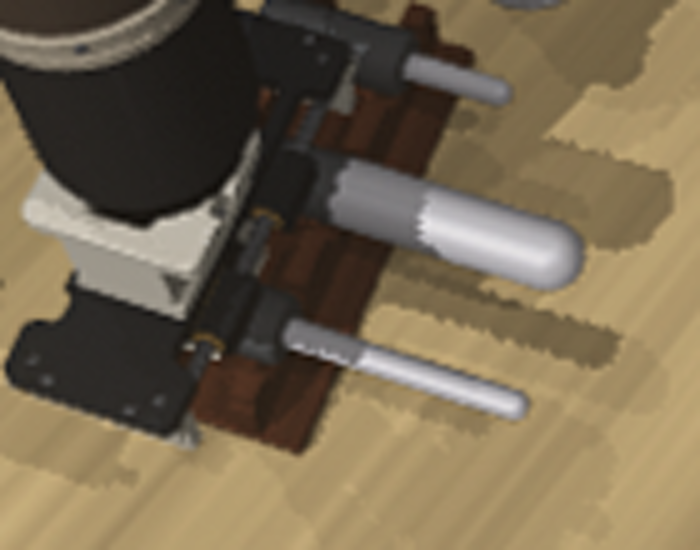

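```bash
python3 - <<'E'
from h import *
for t in '2','3','4':
    c=dict(np.load(f'w{t}.npz'));s=json.load(open(f'w{t}.json'));W=cloud(c,s);print(t,'tcpz',s['tcp_pos'][2],'w',s['gripper_width'])
    for v in range(225,300,8): print(v,[f"{W[v,u,2]*1000:.0f}" for u in range(262,372,6)])
E
```

```text
2 tcpz 0.1971911249853159 w 0.04993925363981005
225 ['-2', '-2', '-1', '-2', '0', '-1', '-1', '57', '54', '1', '-1', '-0', '-0', '-2', '-0', '0', '56', '62', '66']
233 ['-1', '-1', '-0', '-1', '-1', '0', '0', '55', '53', '0', '-0', '-0', '-1', '-0', '-0', '-0', '56', '63', '67']
241 ['228', '224', '-1', '0', '-1', '-1', '-1', '55', '54', '0', '0', '0', '0', '-1', '-1', '-1', '57', '227', '231']
249 ['237', '225', '-1', '-1', '-0', '0', '-0', '57', '53', '-0', '1', '-1', '-0', '0', '-1', '-0', '60', '236', '237']
257 ['245', '228', '0', '-1', '1', '-0', '-2', '57', '53', '0', '-1', '-0', '-2', '-0', '-0', '-0', '58', '238', '246']
265 ['245', '227', '-1', '-0', '-1', '-1', '1', '56', '52', '-1', '-1', '-0', '0', '-0', '-2', '-0', '60', '238', '253']
273 ['247', '229', '-1', '-2', '-1', '-0', '-1', '57', '53', '-1', '-0', '-0', '-0', '-0', '-0', '-1', '60', '238', '254']
281 ['302', '302', '302', '302', '302', '302', '302', '303', '302', '303', '303', '303', '303', '302', '302', '303', '302', '302', '303']
289 ['303', '304', '304', '304', '304', '304', '304', '304', '304', '304', '305'
[... 2154 characters left out ...]
, '83', '83', '81', '86', '86', '137']
265 ['137', '93', '94', '91', '90', '67', '63', '65', '65', '66', '66', '65', '62', '85', '90', '94', '93', '133', '138']
273 ['138', '100', '100', '97', '99', '69', '63', '65', '65', '65', '66', '64', '61', '86', '97', '100', '101', '133', '141']
281 ['139', '139', '139', '140', '139', '139', '139', '139', '139', '140', '139', '140', '139', '139', '139', '140', '139', '140', '142']
289 ['141', '141', '141', '142', '141', '141', '141', '141', '141', '141', '142', '142', '141', '141', '140', '142', '141', '141', '144']
297 ['141', '141', '141', '142', '140', '142', '141', '141', 'nan', '143', '141', '142', '141', '142', '141', '142', '142', '142', '145']
```

Depth at the fingertips shows that they end about 28 mm above the reported TCP: tip z is 62 mm at TCP 34 mm. The 23.6 mm opening on the octagon's facet agrees with that. I'll allow for this offset, opening, going 25 mm lower and closing.

Call:
jog_arm(travel=[[0, 0, 0], [0, 0, 0], [0, 0, 0], [0, 0, 0], [0, 0, 0.03], [0, 0, 0.05], [0, 0, 0.05], [0, 0, 0.05], [0, 0, 0.05], [0, 0, 0.05]], dr=[[0, 0, 0], [0, 0, 0], [0, 0, 0], [0, 0, 0], [0, 0, 0], [0, 0, 0], [0, 0, 0], [0, 0, 0], [0, 0, 0], [0, 0, 0]], claw=[0.57, 0.57, 0.57, 0.57, 0.57, 0.57, 0.2, 0.2, 0.2, 0.2], newtons=60)

```text
time_s: 12.0
tcp_pos: [0.5411, -0.4071, 0.0065]
eef_rot: [-180.0, 0.0, -162.4]
contact_force: [1.2, -1.1, -1.9]
gripper_width: 0.0312
gripper_force: 60.0
```

The handle is gripped: 31.2 mm opening and 60 N. Lifting and swinging to the run-in.

Call:
jog_arm(travel=[[0, 0, -0.1], [0, 0, -0.2], [-0.05, 0.06, -0.24], [-0.339, 0.465, -0.24], [-0.339, 0.465, -0.24], [-0.339, 0.465, -0.24], [-0.339, 0.465, -0.24], [-0.339, 0.465, -0.24], [-0.339, 0.465, -0.24], [-0.339, 0.465, -0.24]], dr=[[0, 0, 0], [0, 0, -0.01], [0, 0, -0.2494], [0, 0, -0.2494], [0, 0, -0.2494], [0, 0, -0.2494], [0, 0, -0.2494], [0, 0, -0.2494], [0, 0, -0.2494], [0, 0, -0.2494]], claw=[0.2, 0.2, 0.2, 0.2, 0.2, 0.2, 0.2, 0.2, 0.2, 0.2], newtons=60)

```text
time_s: 13.25
tcp_pos: [0.6312, -0.1333, 0.1255]
eef_rot: [179.9, 0.1, -72.5]
contact_force: [0.3, -0.8, -4.6]
gripper_width: 0.0311
gripper_force: 60.0
```

```bash
cat > d.py <<'E'
from g import *
import sys
s=r.get_state();c=r.capture('wrist');cv2.imwrite(f'pics/w{sys.argv[1]}.png',c['pixels'][:,:,::-1]);W=cloud(c,s);T=cam(c,s)
print({k:np.round(s[k],4).tolist() for k in('time_s','tcp_pos','eef_rot','gripper_width','gripper_force')})
M=np.zeros((400,640),bool)
for x in r.regions_of('drift_slim','wrist')[:1]: M=x['pixels'];print(round(x['conf'],2),np.round(x['extent']))
Rt=rot(s['eef_rot']);L=(W-np.array(s['tcp_pos']))@Rt   # tool coords
Q=L[M&(abs(L[...,1])<.03)&(L[...,2]>-.075)&(L[...,2]<0)]
N=Q[Q[:,0]<-.04];H=Q[Q[:,0]>.012]
for nm,A,rad in(('nose',N,.007),('handle',H,.0165)):
    if len(A)<20: print(nm,len(A));continue
    def res(p): 
        q=A[:,0];return np.hypot(A[:,1]-p[0]-p[1]*q,A[:,2]-p[2]-p[3]*q)-rad
    f=least_squares(res,[0,0,-.045,0],loss='soft_l1',f_scale=.0015).x
    print(nm,len(A),'y,z at x=0',np.round(f[[0,2]],4),'slopes deg',np.round(np.degrees(f[[1,3]]),2),'x range',np.round(np.percentile(A[:,0],[0.5,99.5]),4))
    for x in(-.155,0): print('  world at x',x,np.round(np.array(s['tcp_pos'])+Rt@np.array([x,f[0]+f[1]*x,f[2]+f[3]*x]),4))
E
python3 d.py 5
```

```text
{'time_s': 13.25, 'tcp_pos': [0.6312, -0.1333, 0.1255], 'eef_rot': [179.9084, 0.0628, -72.482], 'gripper_width': 0.0311, 'gripper_force': 59.9941}
0.92 [108.   0. 166. 136.]
nose 0
handle 0
```

```bash
sed -i "s/^for x in r.regions_of.*$//; s/L\[M&(abs/L[(abs/; s/<.03)&(L\[...,2\]>-.075)/<.014)\&(L[...,2]>-.068)/" d.py; python3 d.py 5
```

```text
{'time_s': 13.35, 'tcp_pos': [0.6313, -0.1337, 0.1256], 'eef_rot': [179.9238, 0.0527, -72.7303], 'gripper_width': 0.0313, 'gripper_force': 59.9954}
nose 0
handle 5471 y,z at x=0 [-0.0006 -0.0435] slopes deg [0.03 1.64] x range [0.0123 0.0465]
  world at x -0.155 [0.586  0.0145 0.1738]
  world at x 0 [ 0.6319 -0.1336  0.1692]
```

View pics/w5.png

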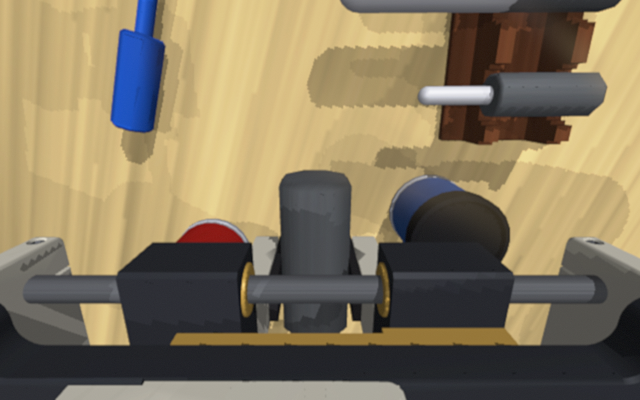

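The drift hangs squarely in the gripper, with the handle at (315,250). I'll check the hidden nose with the fixed cameras.

```bash
cat > n.py <<'E'
from g import *
# nose line in world from fixed cameras, given expected tip
def nose(o,yaw,zc,cams=('scene','top'),lo=.04,hi=.17):
    d=np.array([np.cos(np.radians(yaw)),np.sin(np.radians(yaw))]);n=np.array([-d[1],d[0]])
    for k in cams:
        c=r.capture(k);W=cloud(c);q=W[...,:2]-np.array(o);t=q@d;w=q@n
        m=(abs(w)<.02)&(t>lo)&(t<hi)&(abs(W[...,2]-zc)<.022);A=np.c_[t[m],w[m],W[m][:,2]]
        if len(A)<20: print(k,len(A));continue
        V=c['position']-np.array([*o,zc])
        f=least_squares(lambda p:np.hypot(A[:,1]-p[0]-p[1]*A[:,0],A[:,2]-p[2]-p[3]*A[:,0])-.007,[0,0,zc,0],loss='soft_l1',f_scale=.0015).x
        print(k,len(A),'w0,slope',round(f[0],4),round(np.degrees(f[1]),2),'z0,slope',round(f[2],4),round(np.degrees(f[3]),2),'tip t',round(np.percentile(A[:,0],99.5),4),'tip w,z',round(f[0]+f[1]*.155,4),round(f[2]+f[3]*.155,4))
if __name__=='__main__': nose((.6318,-.1338),107.4,.17)
E
python3 n.py
```

```text
scene 0
top 157 w0,slope 0.0003 -0.29 z0,slope 0.1698 -0.5 tip t 0.1501 tip w,z -0.0005 0.1684
```

The drift is level and on the bore line (tip off by 0.5 mm). I'm lowering 75 mm and starting in.

Call:
jog_arm(travel=[[0, 0, 0.05], [0, 0, 0.1], [0, 0, 0.14], [0, 0, 0.15], [0, 0, 0.15], [-0.02, 0, 0.15], [-0.05, 0, 0.15], [-0.08, 0, 0.15], [-0.1, 0, 0.15], [-0.1, 0, 0.15]], dr=[[0, 0, 0], [0, 0, 0], [0, 0, 0], [0, 0, 0], [0, 0, 0], [0, 0, 0], [0, 0, 0], [0, 0, 0], [0, 0, 0], [0, 0, 0]], claw=[0.2, 0.2, 0.2, 0.2, 0.2, 0.2, 0.2, 0.2, 0.2, 0.2], newtons=60)

```text
time_s: 14.75
tcp_pos: [0.6173, -0.0852, 0.0516]
eef_rot: [-180.0, -0.0, -72.8]
contact_force: [-0.0, -0.1, -5.2]
gripper_width: 0.0313
gripper_force: 60.0
```

```bash
python3 -c "
from n import *
s=r.get_state();p=np.array(s['tcp_pos']);print(p,s['eef_rot'],s['contact_force'],s['time_s'])
b=np.array([.575,.0475]);d=np.array([-.299,.954]);q=p[:2]-b;print('along',q@d,'lat',q@[-d[1],d[0]])
nose(p[:2],107.4,.095,cams=('top',),hi=.1)"
```

```text
[ 0.61727145 -0.0852392   0.05160319] [-1.79981957e+02 -3.29770951e-03 -7.27739684e+01] [-0.0146224  -0.13453771 -5.22903503] 14.75
along -0.13927235985449074 lat -0.0006379418038511067
top 78 w0,slope -0.0014 0.56 z0,slope 0.0981 -2.32 tip t 0.0996 tip w,z 0.0001 0.0918
```

Call:
jog_arm(travel=[[-0.025, 0, 0], [-0.045, 0, 0], [-0.065, 0, 0], [-0.08, 0, 0], [-0.095, 0, 0], [-0.11, 0, 0], [-0.125, 0, 0], [-0.14, 0, 0], [-0.155, 0, 0], [-0.155, 0, 0]], dr=[[0, 0, 0], [0, 0, 0], [0, 0, 0], [0, 0, 0], [0, 0, 0], [0, 0, 0], [0, 0, 0], [0, 0, 0], [0, 0, 0], [0, 0, 0]], claw=[0.2, 0.2, 0.2, 0.2, 0.2, 0.2, 0.2, 0.2, 0.2, 0.2], newtons=60)

```text
time_s: 16.05
tcp_pos: [0.5945, -0.0113, 0.0514]
eef_rot: [-180.0, 0.0, -72.8]
contact_force: [0.4, 0.1, -4.2]
gripper_width: 0.0316
gripper_force: 60.0
```

Call:
jog_arm(travel=[[-0.012, 0, 0], [-0.024, 0, 0], [-0.036, 0, 0], [-0.047, 0, 0], [-0.047, 0, 0], [-0.047, 0, 0], [-0.047, 0, 0], [-0.047, 0, 0], [-0.047, 0, 0], [-0.047, 0, 0]], dr=[[0, 0, 0], [0, 0, 0], [0, 0, 0], [0, 0, 0], [0, 0, 0], [0, 0, 0], [0, 0, 0], [0, 0, 0], [0, 0, 0], [0, 0, 0]], claw=[0.2, 0.2, 0.2, 0.2, 0.2, 0.2, 0.2, 0.2, 0.2, 0.2], newtons=60)

```text
time_s: 17.3
tcp_pos: [0.5876, 0.0101, 0.0513]
eef_rot: [-180.0, 0.0, -72.9]
contact_force: [0.9, 0.6, -5.5]
gripper_width: 0.0319
gripper_force: 60.0
```

```bash
python3 d.py 6; python3 - <<'E'
from h import *
for n in('top','scene'):
    c=r.capture(n);W=cloud(c)
    for d in r.regions_of('bush',n)[:2]:
        p=W[d['pixels']];print(n,'bush',round(d['conf'],2),np.round(d['extent']),np.round(np.nanmedian(p,0),3),np.round(np.nanpercentile(p,[2,98],axis=0),3).tolist())
    b=c['pixels'][90:200,310:420] if n=='scene' else c['pixels'][165:265,190:300]
    cv2.imwrite(f'pics/{n}6.png',cv2.resize(b[:,:,::-1],(500,500),interpolation=2))
cv2.imwrite('pics/c6.png',np.hstack([cv2.resize(cv2.imread(f'pics/{n}6.png'),(400,400)) for n in('top','scene')]))
E
```

```text
{'time_s': 17.3, 'tcp_pos': [0.5876, 0.0101, 0.0513], 'eef_rot': [-179.9994, 0.0006, -72.868], 'gripper_width': 0.0319, 'gripper_force': 59.9977}
nose 1
handle 5471 y,z at x=0 [-0.0005 -0.0436] slopes deg [-0.03  1.7 ] x range [0.0122 0.0466]
  world at x -0.155 [0.5424 0.1584 0.0995]
  world at x 0 [0.5881 0.0103 0.0949]
```

View pics/c6.png

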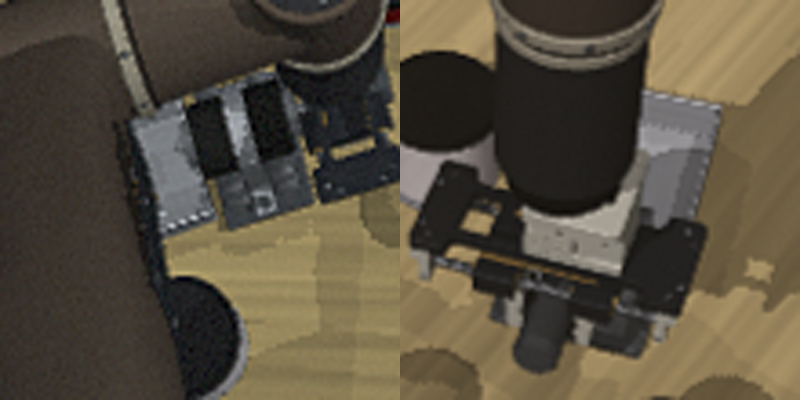

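The drift did not slip, but the arm hides the tray in both views. I'll draw the drift out, raise it and look into the tray.

Call:
jog_arm(travel=[[0.03, 0, 0], [0.08, 0, 0], [0.13, 0, 0], [0.18, 0, 0], [0.23, 0, 0], [0.28, 0, 0], [0.32, 0, 0], [0.32, 0, 0], [0.32, 0, -0.07], [0.32, 0, -0.15]], dr=[[0, 0, 0], [0, 0, 0], [0, 0, 0], [0, 0, 0], [0, 0, 0], [0, 0, 0], [0, 0, 0], [0, 0, 0], [0, 0, 0], [0, 0, 0]], claw=[0.2, 0.2, 0.2, 0.2, 0.2, 0.2, 0.2, 0.2, 0.2, 0.2], newtons=60)

```text
time_s: 18.8
tcp_pos: [0.6339, -0.1426, 0.1261]
eef_rot: [179.9, 0.0, -72.9]
contact_force: [1.3, 0.2, -4.6]
gripper_width: 0.0314
gripper_force: 60.0
```

```bash
python3 - <<'E'
from h import *
print(r.get_state()['tcp_pos'])
I=[]
for n in('top','scene'):
    c=r.capture(n);W=cloud(c)
    for d in r.regions_of('bush',n)[:2]:
        p=W[d['pixels']];print(n,'bush',round(d['conf'],2),np.round(d['extent']),np.round(np.nanmedian(p,0),3),np.round(np.nanpercentile(p,[2,98],axis=0),3).tolist())
    b=c['pixels'][90:200,310:420] if n=='scene' else c['pixels'][165:265,190:300]
    I.append(cv2.resize(b[:,:,::-1],(400,400),interpolation=2))
cv2.imwrite('pics/c7.png',np.hstack(I))
E
```

```text
[ 0.63390211 -0.1425742   0.12614786]
top bush 0.39 [284. 170. 322. 186.] [ 0.61  -0.061  0.174] [[0.587, -0.114, -0.004], [0.666, -0.001, 0.184]]
```

View pics/c7.png

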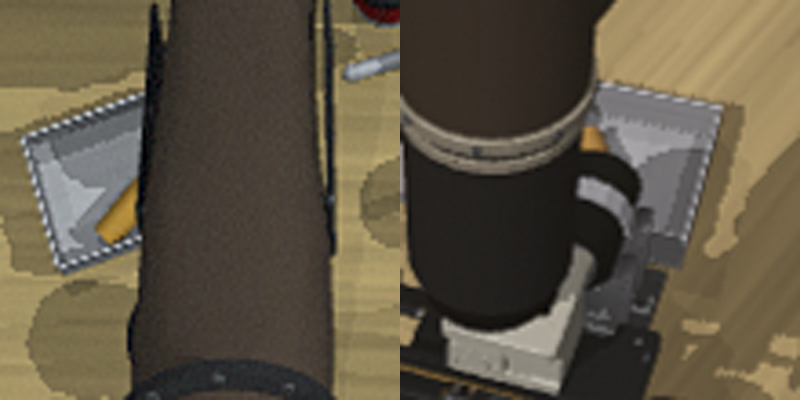

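The bronze bush lies in the tray, at (120,215) in the top crop. Returning to the rack.

Call:
jog_arm(travel=[[0.451, 0.333, 0], [0.451, 0.333, 0], [0.451, 0.333, 0], [0.451, 0.333, 0], [0.451, 0.333, 0], [0.451, 0.333, 0], [0.451, 0.333, 0], [0.451, 0.333, 0], [0.451, 0.333, 0], [0.451, 0.333, 0]], dr=[[0, 0, 0.2486], [0, 0, 0.2486], [0, 0, 0.2486], [0, 0, 0.2486], [0, 0, 0.2486], [0, 0, 0.2486], [0, 0, 0.2486], [0, 0, 0.2486], [0, 0, 0.2486], [0, 0, 0.2486]], claw=[0.2, 0.2, 0.2, 0.2, 0.2, 0.2, 0.2, 0.2, 0.2, 0.2], newtons=60)

```text
time_s: 20.25
tcp_pos: [0.5412, -0.4065, 0.1243]
eef_rot: [179.9, -0.1, -162.3]
contact_force: [-0.2, 1.0, -4.1]
gripper_width: 0.0316
gripper_force: 60.0
```

```bash
python3 d.py 8; python3 -c "
from n import *
s=r.get_state();nose(s['tcp_pos'][:2],17.6,.17)"
```

```text
{'time_s': 20.25, 'tcp_pos': [0.5412, -0.4065, 0.1243], 'eef_rot': [179.8676, -0.1162, -162.328], 'gripper_width': 0.0316, 'gripper_force': 59.9983}
nose 0
handle 5552 y,z at x=0 [ 0.0007 -0.0435] slopes deg [0.19 1.54] x range [0.0122 0.0471]
  world at x -0.155 [ 0.6889 -0.3594  0.1716]
  world at x 0 [ 0.5411 -0.4059  0.1678]
scene 350 w0,slope 0.0009 -0.18 z0,slope 0.1678 -0.18 tip t 0.1515 tip w,z 0.0004 0.1673
top 50 w0,slope -0.0128 11.49 z0,slope 0.1753 -5.31 tip t 0.0847 tip w,z 0.0183 0.161
```

Drift level and aligned. Lowering it into its notches and opening.

Call:
jog_arm(travel=[[0, -0.002, 0.05], [0, -0.002, 0.1], [0, -0.002, 0.15], [0, -0.002, 0.19], [0, -0.002, 0.215], [0, -0.002, 0.23], [0, -0.002, 0.2355], [0, -0.002, 0.2355], [0, -0.002, 0.2355], [0, -0.002, 0.2355]], dr=[[0, 0, 0], [0, 0, 0], [0, 0, 0], [0, 0, 0], [0, 0, 0], [0, 0, 0], [0, 0, 0], [0, 0, 0], [0, 0, 0], [0, 0, 0]], claw=[0.2, 0.2, 0.2, 0.2, 0.2, 0.2, 0.2, 0.2, 0.2, 0.2], newtons=60)

```text
time_s: 21.65
tcp_pos: [0.5427, -0.4083, 0.0091]
eef_rot: [-180.0, 0.0, -162.4]
contact_force: [0.0, 0.0, -4.3]
gripper_width: 0.0312
gripper_force: 60.0
```

Call:
jog_arm(travel=[[0, 0, 0.001], [0, 0, 0.002], [0, 0, 0.003], [0, 0, 0.003], [0, 0, 0.003], [0, 0, 0.003], [0, 0, 0.003], [0, 0, 0.003], [0, 0, 0.003], [0, 0, 0.003]], dr=[[0, 0, 0], [0, 0, 0], [0, 0, 0], [0, 0, 0], [0, 0, 0], [0, 0, 0], [0, 0, 0], [0, 0, 0], [0, 0, 0], [0, 0, 0]], claw=[0.2, 0.2, 0.2, 0.2, 0.2, 0.57, 0.57, 0.57, 0.57, 0.57], newtons=60)

```text
time_s: 22.9
tcp_pos: [0.5424, -0.4082, 0.0071]
eef_rot: [-180.0, 0.0, -162.4]
contact_force: [0.7, -0.6, 0.2]
gripper_width: 0.05
gripper_force: 0.0
```

Call:
jog_arm(travel=[[0, 0, 0], [0, 0, -0.03], [0, 0, -0.08], [0, 0, -0.14], [0, 0, -0.22], [0, 0, -0.3], [0, 0, -0.36], [0, 0, -0.4], [0, 0, -0.4], [0, 0, -0.4]], dr=[[0, 0, 0], [0, 0, 0], [0, 0, 0], [0, 0, 0], [0, 0, 0], [0, 0, 0], [0, 0, 0], [0, 0, 0], [0, 0, 0], [0, 0, 0]], claw=[0.57, 0.57, 0.57, 0.57, 0.57, 0.57, 0.57, 0.57, 0.57, 0.57])

```text
time_s: 24.15
tcp_pos: [0.5421, -0.408, 0.207]
eef_rot: [180.0, 0.0, -162.4]
contact_force: [0.3, -0.1, -0.8]
gripper_width: 0.0496
gripper_force: 0.0
```

```bash
python3 w.py 9 drift_slim slim_tip,slim_butt,drift_slim; python3 p.py 9; python3 - <<'E'
from h import *
I=[]
for n in('top','scene'):
    c=r.capture(n);W=cloud(c)
    for t in('bush','tin_near','tin_far','tin_big'):
      for d in r.regions_of(t,n)[:1]:
        p=W[d['pixels']];print(n,t,round(d['conf'],2),np.round(d['extent']),np.round(np.nanmedian(p,0),3))
    b=c['pixels'][90:350,190:410] if n=='scene' else c['pixels'][160:280,180:320]
    I.append(cv2.resize(b[:,:,::-1],(400,400),interpolation=2))
cv2.imwrite('pics/c9.png',np.hstack(I))
E
```

```text
{'time_s': 24.15, 'tcp_pos': [0.542, -0.408, 0.207], 'eef_rot': [179.982, 0.006, -162.366], 'joints': [-20.554, 20.721, 1.597, -0.019, -70.882, -51.806], 'gripper_width': 0.05}
[[-0.0, 0.956, 0.292, 0.079], [1.0, 0.0, -0.0, 0.001], [-0.0, 0.292, -0.956, -0.182], [0.0, 0.0, 0.0, 1.0]] 312.8925415568303
drift_slim 0.86 [296. 133. 330. 276.] [ 0.546 -0.405  0.061] z98 0.067
slim_butt 0.64 [314. 136.] [ 0.5   -0.421  0.05 ]
slim_butt 0.17 [312. 175.] [ 0.541 -0.411  0.05 ]
drift_slim 0.97 [314. 176.] [ 0.541 -0.408  0.05 ]
w handle 2030 2052 yaw 17.56 z 0.0494 ends [ 0.4984 -0.4214] [ 0.5679 -0.3995]
w nose 715 715 yaw 17.67 z 0.0496 ends [ 0.5836 -0.3943] [ 0.6554 -0.3715]
top bush 0.47 [218. 211. 230. 226.] [0.497 0.21  0.028]
top tin_far 0.98 [285. 145. 310. 174.] [ 0.705 -0.031  0.075]
top tin_big 0.65 [228. 234. 257. 265.] [0.391 0.136 0.086]
scene tin_near 0.81 [278. 193. 309. 233.] [ 0.521 -0.152  0.075]
scene tin_far 0.83 [367. 197. 401. 242.] [ 0.718 -0.044  0.075]
scene tin_big 0.63 [304. 104. 338. 148.] [0.401 0.123 0.083]
```

View pics/c9.png

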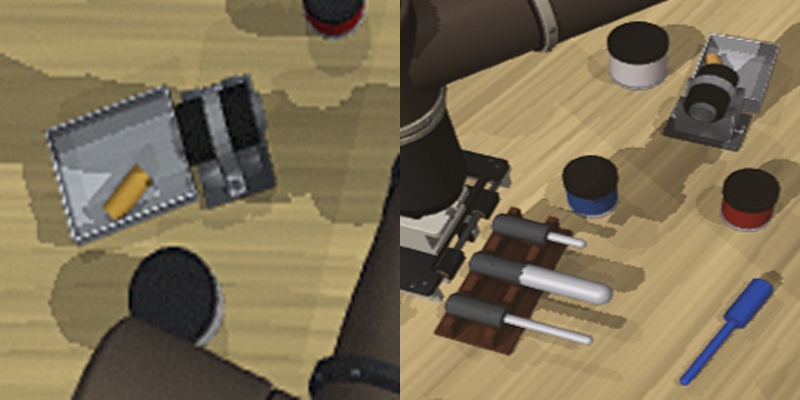

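The bush lies in the tray at (128,190) in the left crop. The slim drift is back in its notches at the same pose within 2 mm, and the tins have not moved.

```bash
python3 -c "
from plant import r
print(r.close_job())"
```

```text
the job is handed in; nothing more can be done
None
```

The job is handed in after about 24 s: the bush is in the catch tray, the slim drift is back in its own notches pointing as before (within 2 mm), and the tins and other drifts are where they were.

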